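# Release the safety tab and open the router-bit case

### The arm

A 6-joint arm with a two-finger parallel gripper is mounted at the origin on the work surface. World frame = base frame: x ahead of the robot, y to its left, z up, the work surface at z = 0. Lengths are in m, angles in degrees, forces in N, time in s.
With the tool pointing down it reaches from about 0.25 to 0.725 m from the base axis. Payload 9.7 kg.
Tool frame: the origin (TCP) lies at the very end of the fingers, on their centre line; the grasp point (between the pads) lies 19 mm behind it; y points along the fingers, x is the direction in which the jaws open and shut, and the axes are right-handed (so a half turn about y gives the same grasp; the last joint's range is limited). The gripper opens to 85 mm and grips with 20 to 120 N. Pads are 22 mm wide; open, the fingers measure 114 mm over their backs; the gripper's body (76 mm by 85 mm) begins 54 mm behind the grasp point. The pads swing forward as they close: fully open they stand 13 mm farther back than shut.
Start: joints at [-72.823, 4.979, 10.078, 95.1, 0, 90], TCP at [0.162, -0.525, 0.231] pointing down, gripper open.
Joint ranges: [-179.16, 179.16], [-48.56, 103.87], [-65.8, 70.77], [-126.05, 130.52], [-82.76, 87.17], [-180, 180]. Speed limits (degrees/s): [127.2, 127.2, 147.25, 180, 180, 180].

### API

Orientations are given as [roll, pitch, yaw] about the fixed x, y, z axes, in that order (R = Rz(yaw) Ry(pitch) Rx(roll)).
In Python, from workcell import bot gives the robot as it stands.
- The arm moves only by the shell command python3 -m jog 'ROWS' [FORCE]. ROWS is JSON, a list of rows, each a list of 7 numbers: the closure, from 0 (fully open) to 1 (shut), then the shift along the world's x, y, z in units of 25 mm (1.0 is 25 mm), then the turn, a rotation vector about the world's x, y, z in units of 5 degrees (1.0 is 5 degrees). A call has 1 to 5 rows; each row is the pose to reach, as a shift and turn from the pose commanded when the call began; what a row does not reach only later rows make up. A row lasts 1/10 s, in which the tool goes at most 50 mm and 8.59 degrees, less where a joint would pass 70% of its speed; a pose out of reach is approached as far as the arm can. A call with a gripper value outside its range is refused whole. The fingers move at their own pace and stop on an object; FORCE is the grip in N (left out, the last holds). Time passes only in rows, so rows that repeat a pose let the fingers close. It gives the time, the measured TCP pose, the force and the opening at its end, in the units of the state.
- bot.get_obs(): the state, without advancing time (a new reading comes with each control period).
- bot.camera(name): name is "scene" or "side" or "wrist"; returns (picture, depth): 480x640x3 uint8, red, green, blue; 480x640 float32, m along the optical axis (not along the pixel's ray), 0 where there is no reading.
- bot.camera_model(name): a dict with "fx", "fy", "cx", "cy" (pixels), "k1" (the pictures are not rectified: a ray, as slopes to the right and down, at radius r is drawn at 1 + k1 r^2 times it, then the intrinsics apply), "rvec" (rotation vector, rad) and "tvec" (3), from world to camera coordinates, as OpenCV has them; the wrist camera has in their place "tool_from_camera" (4x4, takes a point from camera to tool coordinates, whose origin is the TCP and whose axes are the tool frame's). Camera axes: x right, y down, z forward; pixel columns grow to the right and rows downward; lengths in m; the calibration is good to about 2 mm. A picture is of the moment at which its call begins: read the wrist's pose just before it. camera_model takes no time and is no camera call.
- bot.job_done(): hands the job in, once; it reports no verdict.
Trained networks look in the newest picture that a camera, given by its name, has taken for a name from the list of things; names that differ only in an ending like _2 or _b are one class to them, and where a whole thing is asked for, a point or a joint stands for the part that bears it (a point fixed in the world has none). Each returns a list of dicts, best first, with "conf" (0 to 1); they miss things now and then, are a little off and sometimes report something else, mostly with a low value. They report only what shows in the picture. A call takes as long as a camera call.
- bot.regions_of(camera, label): "pixels" (480x640 bool, what is visible of it) and "point" ([row, column] in pixels, amid what is visible of it).
The state is a dict: "time": time; "q": joint angles; "qd": joint speeds; "joint_efforts": joint torques, N m; "ee_pos": TCP position; "tcp_rot": TCP orientation; "wrist_force": force on the tool from outside, world axes, zero at the start; "torque": the same for the moment, N m; "opening": finger opening in m.
Only numpy, scipy, OpenCV 4.12 (cv2) and the standard library are available. Lean on these libraries where they do the work, as an engineer would, in place of code of your own. Each camera call takes 0.05 s, during which the arm holds its last target. There are 200 camera calls.

### The job

Open the router-bit case: gently push the red safety tab sideways along the yellow latch until you feel it come up firm against the stop hidden inside, without forcing it; then take the latch lever by its upright grip and lift it well up, and only then swing the clear lid open and leave it standing open. Leave the glue bottle, the screwdriver and the wooden disc where they are.

Things in the scene. Friction and masses are not known exactly. Their poses are not given: they have to be found in the camera images.
- case: Blue router-bit case with clear lid, fixed to the bench: 140 mm deep (x), 220 mm wide (y), base 60 mm high plus 12 mm lid. Origin at the centre of its underside, latch side towards its -x, z up. Offsets below are in this frame, all closed. A grey lock housing 44 mm deep, 144 mm wide, 68 mm high on its front hides the catch; its firm stop (about 18 N/mm) cannot be seen and sits elsewhere each time.
- tab (a joint): Travel (m) of the red safety tab along the lever towards the case's +y (robot's left), 0 to 0.050; starts at 0 to 0.003, drags with 2 N, stays where left. The hidden stop comes at 0.011 to 0.043; the lever is freed only in the last 2 mm before it. Pushing or pinching it with over 12 N, or hauling the caught lever up with over 20 N, spoils it: push slowly with closed fingers, stop once the force has risen to 5-8 N.
- tab_push (a point): Centre of the tab's -y face, the one to push. The thumb piece is 16 mm (x) by 14 mm (y), 16 mm high, standing on the yellow crosspiece (26 mm in x, 76 mm in y, top 84 mm above the bench); this point is 9 mm above the crosspiece, at x = -85 mm, y = -35 mm when the joint is 0.
- lever (a joint): Angle (rad) of the yellow latch lever relative to the lid: 0 flat (locked or not), up to 1.5 raised. Its tip (towards -x) goes up and back. Blocked within about 0.05 while the tab is not released. Light friction (about 1 N at the grip); stays where it is left.
- lever_grip (a point): Point to take the lever: 18 mm up its upright grip block (14 x 14 mm, 30 mm high, standing on the lever's end), 95 mm in front (-x) of the lever's hinge and 22 mm above it, i.e. at x = -125 mm, y = 0, z = 102 mm. Pinched across y it can turn between the pads as the lever rises.
- lever_hinge (a point): The lever's hinge on the lid: axis along y, at x = -30 mm, z = 80 mm; it moves with the lid, 100 mm in front of and 20 mm above the lid's hinge.
- lid (a joint): Opening angle (rad) of the lid, 0 shut to 1.75. It rises at the front, turning about its rear edge; a stiff hinge holds it at any angle (about 5 N at the lever hinge to raise it). It has no other handle than the lever: pulling the raised lever on up and back opens it.
- lid_hinge (a point): The lid's hinge: axis along y, at x = +70 mm, z = 60 mm of the case.
- glue: Yellow glue bottle, 54 mm across, 150 mm high, standing beside the case; origin at the centre of its underside. Leave it alone.
- driver: Red-handled screwdriver lying on the bench beside the case. Leave it alone.
- blank: Round wooden disc, 110 mm across, 18 mm thick, lying on the bench beside the case; origin at the centre of its underside. Leave it alone.

How it is judged (in metres and radians):
On the way, in this order (a step that is already met when the one before it is completed fails the run):
1. the safety tab has been slid at least 9 mm while the lever is still down and the lid shut (value of joint tab above 0.009 m and value of joint lever below 0.2 rad and value of joint lid below 0.1 rad), for 0.1 s.
2. the latch lever is lifted past 0.8 rad with the lid not yet opened past 0.4 rad (value of joint lever above 0.8 rad and value of joint lid below 0.4 rad), for 0.1 s.
At the end, for the whole second after the job is handed in: the lid stands open by more than 0.9 rad (about 50 degrees), at rest and let go, with the bystanders within 20 mm of where they were (value of joint lid above 0.9 rad and velocity of joint lid between -0.05 and 0.05 rad/s); the robot touches nothing.
It fails at once if the robot presses on the tab with more than 12 N (forced against its stop, or pinched) (contact force between any of the fingers, the arm and tab above 12 N).
It fails at once if the lever is hauled up while still caught (with over about 20 N at its grip, which puts 40 N on the tab's tooth) (contact force between tab and anything else above 40 N).
It fails at once if the glue bottle is moved by more than 20 mm or tipped (distance of glue from where it was at the start of the episode above 0.02 m or angle between glue's own z axis and vertical above 0.3 rad).
It fails at once if the screwdriver is moved by more than 20 mm (distance of driver from where it was at the start of the episode above 0.02 m).
It fails at once if the wooden disc is moved by more than 20 mm (distance of blank from where it was at the start of the episode above 0.02 m).
It also fails if it takes over 54 s, if anything falls off the work surface, if the arm or the gripper's body presses on something with over 40 N, if the wrist force passes 120 N, or if a joint passes its speed limit or range.

## Working session

There is one attempt and no reset: what is moved stays moved. The work goes in short steps, Python scripts to look and compute and a shell command to move; the robot and the scene stay as the last step left them, time stands still between calls to the robot, and variables do not carry over. Pictures are saved under pics/ and viewed, about 8 in all and at most 12, crops included, and the job is handed in when it is done.

```bash
ls; mkdir -p pics; cat > h.py <<'E'
import numpy as np, cv2
from scipy.spatial.transform import Rotation as Ro
from workcell import bot
def T_wc(name):
    m=bot.camera_model(name)
    if 'rvec' in m:
        R=cv2.Rodrigues(np.array(m['rvec'],float))[0]; T=np.eye(4); T[:3,:3]=R; T[:3,3]=np.ravel(m['tvec']); return m,np.linalg.inv(T)
    o=bot.get_obs(); T=np.eye(4); T[:3,:3]=Ro.from_euler('xyz',o['tcp_rot'],degrees=True).as_matrix(); T[:3,3]=o['ee_pos']
    return m,T@np.array(m['tool_from_camera'])
def world(m,T,depth,mask):
    r,c=np.nonzero(mask&(depth>0)); z=depth[r,c]
    K=np.array([[m['fx'],0,m['cx']],[0,m['fy'],m['cy']],[0,0,1.]])
    u=cv2.undistortPoints(np.stack([c,r],1).astype(np.float64)[:,None],K,np.array([m['k1'],0,0,0,0.]))[:,0]
    P=np.c_[u*z[:,None],z]; return P@T[:3,:3].T+T[:3,3]
E
python3 - <<'E'
from h import *
o=bot.get_obs(); print(o)
for n in ('scene','side'):
    m,T=T_wc(n); p,d=bot.camera(n); cv2.imwrite(f'pics/{n}0.png',p[:,:,::-1]); print(n,T[:3,3].round(3))
    for l in ('case','tab','lever','glue','driver','blank','lid'):
        for g in bot.regions_of(n,l)[:2]:
            P=world(m,T,d,g['pixels']); 
            if len(P)>5: print(l,round(g['conf'],2),g['point'],len(P),np.percentile(P,[2,50,98],axis=0).round(3).tolist())
E
```

```text
pics
{'time': 0.0, 'q': array([-7.28237588e+01,  5.01068834e+00,  1.00345710e+01,  9.50990078e+01,
        5.05811642e-04,  8.99989162e+01]), 'qd': array([ 0.02450322, -0.06945822, -0.07300662, -0.06367466,  0.0952686 ,
        0.05350778]), 'joint_efforts': array([-2.34811268e-03, -5.20386815e+01,  4.64806116e+01,  1.59524189e-02,
       -2.63065874e-05, -1.10113252e-06]), 'ee_pos': array([ 0.16235748, -0.5252547 ,  0.23058806]), 'tcp_rot': array([-8.99994928e+01,  7.51251979e-02, -7.28226750e+01]), 'wrist_force': array([ 0.29935254,  0.19976731, -0.66120426]), 'torque': array([0.06947903, 0.05975273, 0.0369493 ]), 'opening': 0.08528562109201802}
scene [ 1.23  -0.128  0.628]
case 0.6 [238.8, 323.3] 10869 [[0.467, -0.044, 0.002], [0.606, 0.062, 0.068], [0.655, 0.168, 0.085]]
tab 0.56 [191.1, 302.7] 66 [[0.483, 0.04, 0.088], [0.494, 0.046, 0.098], [0.498, 0.051, 0.101]]
lever 0.96 [194.3, 314.3] 794 [[0.353, 0.039, -0.0], [0.495, 0.073, 0.083], [0.55, 0.108, 0.112]]
glue 0.7 [228.5, 425.7] 1626 [[0.603, 0.231, 0.005], [0.624, 0.248, 0.076], [0.636, 0.272, 0.149]]
driver 0.6 [272.8, 21
[... 301 characters left out ...]
633]
case 0.87 [272.4, 363.8] 11610 [[0.459, -0.033, 0.006], [0.556, 0.11, 0.07], [0.651, 0.183, 0.091]]
tab 0.42 [241.5, 402.0] 112 [[0.481, 0.042, 0.084], [0.489, 0.054, 0.098], [0.497, 0.057, 0.102]]
lever 0.95 [256.9, 401.9] 1114 [[0.446, 0.045, 0.078], [0.492, 0.08, 0.085], [0.549, 0.113, 0.114]]
glue 0.64 [338.5, 314.5] 2453 [[0.583, 0.244, 0.004], [0.606, 0.275, 0.09], [0.632, 0.286, 0.151]]
glue 0.53 [257.1, 404.1] 1033 [[0.446, 0.049, 0.074], [0.492, 0.08, 0.085], [0.548, 0.113, 0.114]]
blank 0.9 [267.2, 262.4] 2208 [[0.689, 0.007, 0.001], [0.737, 0.067, 0.018], [0.788, 0.111, 0.021]]
lid 0.82 [260.0, 353.5] 8036 [[0.457, -0.033, 0.067], [0.567, 0.085, 0.072], [0.645, 0.179, 0.098]]
```

```bash
python3 - <<'E'
from h import *
ims=[]
for n in ('scene','side'):
    m,T=T_wc(n); p,d=bot.camera(n); ims.append(p[100:400,150:550,::-1])
    for l,lo,hi in (('lid',.066,.076),('lever',.08,.088),('lever',.107,.118),('tab',.08,.11)):
        g=bot.regions_of(n,l)
        if not g: continue
        P=world(m,T,d,g[0]['pixels']); P=P[(P[:,2]>lo)&(P[:,2]<hi)]
        if len(P)>8:
            print(n,l,len(P),P.mean(0).round(4),cv2.minAreaRect(P[:,:2].astype(np.float32)*1000))
cv2.imwrite('pics/both.png',cv2.resize(np.vstack(ims),None,fx=1,fy=1))
cv2.imwrite('pics/sidebig.png',cv2.resize(ims[1],(800,600)))
E
```

```text
scene lid 5756 [0.5824 0.0628 0.0696] ((571.8348999023438, 66.05142211914062), (220.27740478515625, 151.08706665039062), 85.09133911132812)
scene lever 522 [0.5044 0.0733 0.0833] ((502.4202880859375, 68.35167694091797), (75.68949127197266, 102.79803466796875), 65.02261352539062)
scene lever 41 [0.4544 0.0766 0.1109] ((453.2735595703125, 77.10077667236328), (13.607170104980469, 13.0817289352417), 79.69547271728516)
scene tab 82 [0.4925 0.0455 0.0949] ((491.1278076171875, 45.88866424560547), (13.405580520629883, 18.965744018554688), 76.19207763671875)
side lid 6839 [0.5782 0.0812 0.0708] ((562.65283203125, 70.28749084472656), (223.30511474609375, 172.08865356445312), 84.47608947753906)
side lever 776 [0.4999 0.0808 0.0843] ((498.3119812011719, 74.74734497070312), (76.53595733642578, 107.9671859741211), 64.27010345458984)
side lever 69 [0.4524 0.0828 0.1125] ((451.9601745605469, 80.28399658203125), (15.802047729492188, 13.812416076660156), 89.31932830810547)
```

View pics/both.png

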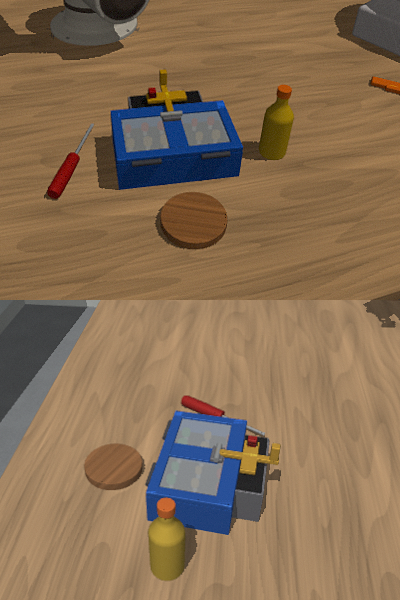

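Scene view: case in the middle with lever and red tab on its robot side, yaw about -5°. Driver, glue and disc lie well clear, and the two cameras agree within about 4 mm. I'll start moving and check which way joint 6 turns.

```bash
python3 -m jog '[[0,1,1.7,0,0,0,0],[0,2,3.4,0,0,0,-1],[0,3,5.1,0,0,0,-2],[0,4,6.8,0,0,0,-3],[0,5,8.5,0,0,0,-4.4]]'; python3 -c "
from workcell import bot
o=bot.get_obs();print(o['q'].round(1))"
```

```text
time: 1.8
ee_pos: [0.287, -0.3129, 0.2315]
tcp_rot: [-90.0, -0.0, -94.8]
wrist_force: [1.1, 0.4, 0.6]
opening: 0.0856
[-47.5 -12.1  -6.1  95.9   0.  137.3]
```

```bash

python3 -m jog '[[0,0.4,0.7,0,0,0,1.7],[0,0.8,1.4,0,0,0,3.4],[0,1.2,2.1,0,0,0,5.1],[0,1.6,2.8,0,0,0,6.8],[0,1.8,3.2,0,0,0,8.5]]' >/dev/null
python3 -m jog '[[0,0.4,0.7,0,0,0,1.7],[0,0.8,1.4,0,0,0,3.4],[0,1.2,2.1,0,0,0,5.1],[0,1.6,2.8,0,0,0,6.8],[0,1.8,3.2,0,0,0,8.5]]' >/dev/null
python3 -m jog '[[0,0.4,0.7,0,0,0,1.7],[0,0.8,1.4,0,0,0,3.4],[0,1.2,2.1,0,0,0,5.1],[0,1.6,2.8,0,0,0,6.8],[0,1.8,3.2,0,0,0,8.5]]' >/dev/null
python3 -m jog '[[1,0,0,0,0,0,1.7],[1,0,0,0,0,0,3.4],[1,0,0,0,0,0,5.1],[1,0,0,0,0,0,6.8],[1,0,0,0,0,0,8.5]]' >/dev/null
python3 -m jog '[[1,0,0,0,0,0,1],[1,0,0,0,0,0,2],[1,0,0,0,0,0,2]]' 20
python3 - <<'E'
from h import *
print(bot.get_obs()['q'].round(1))
n='wrist'; m,T=T_wc(n); p,d=bot.camera(n); cv2.imwrite('pics/w1.png',p[:,:,::-1])
for l,lo,hi in (('lid',.066,.076),('lever',.08,.088),('lever',.107,.118),('tab',.08,.11),('tab',.096,.104)):
    g=bot.regions_of(n,l)
    if not g: continue
    P=world(m,T,d,g[0]['pixels']); P=P[(P[:,2]>lo)&(P[:,2]<hi)]
    if len(P)>8: print(l,round(g[0]['conf'],2),g[0]['point'],len(P),P.mean(0).round(4),cv2.minAreaRect(P[:,:2].astype(np.float32)*1000))
E
```

```text
time: 4.1
ee_pos: [0.4215, -0.0747, 0.2314]
tcp_rot: [-90.0, 0.0, 85.5]
wrist_force: [-0.0, 0.1, -1.1]
opening: 0.0002
[-10.  -11.6  -5.7  95.9  -0.   -5.6]
lid 0.56 [342.6, 540.1] 19914 [0.5523 0.09   0.0707] ((552.56103515625, 72.35738372802734), (220.22647094726562, 166.4314727783203), 85.56190490722656)
lever 0.61 [296.7, 530.6] 4801 [0.498  0.0784 0.0843] ((495.8846740722656, 76.61701202392578), (77.31355285644531, 109.08431243896484), 83.35514068603516)
lever 0.61 [296.7, 530.6] 542 [0.4497 0.0796 0.1131] ((450.5136413574219, 80.75275421142578), (14.663597106933594, 14.045604705810547), 84.51941680908203)
tab 0.76 [302.4, 498.6] 660 [0.4858 0.0482 0.097 ] ((489.2989501953125, 51.2205810546875), (18.177825927734375, 19.842927932739258), 82.88211059570312)
tab 0.76 [302.4, 498.6] 435 [0.4868 0.0489 0.0999] ((487.8968811035156, 49.73863220214844), (14.141775131225586, 16.43616485595703), 82.66180419921875)
```

View pics/w1.png

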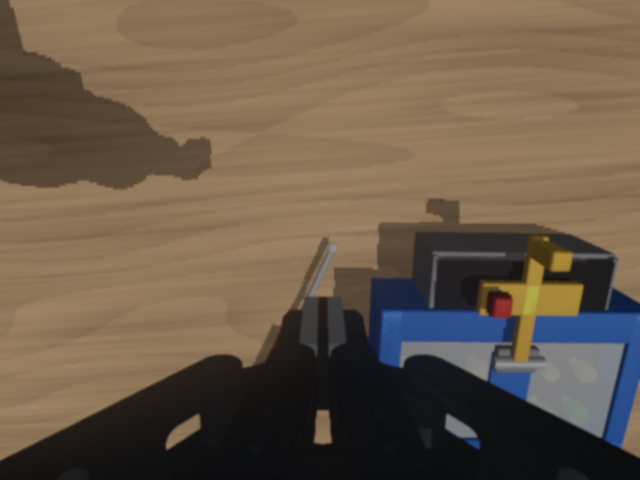

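Wrist view: tab at pixel (303, 500), grip block at (255, 550), screwdriver to the left and clear. The tab-to-grip offset fits the given geometry, so the tab joint is about 0.6 mm. Next I'll go in beside the tab's -y face.

```bash

python3 -m jog '[[1,1,1.4,0,0,0,0],[1,1.9,2.8,0,0,0,0],[1,2.49,3.48,-1.5,0,0,0],[1,2.49,3.48,-3,0,0,0],[1,2.49,3.48,-4.5,0,0,0]]' >/dev/null
python3 -m jog '[[1,0,0,-0.6,0,0,0],[1,0,0,-1.18,0,0,0],[1,0,0,-1.18,0,0,0],[1,0,0,-1.18,0,0,0]]'
python3 - <<'E'
from h import *
n='wrist'; m,T=T_wc(n); p,d=bot.camera(n); cv2.imwrite('pics/w2.png',p[:,:,::-1])
n='side'; m,T=T_wc(n); p,d=bot.camera(n); cv2.imwrite('pics/s2.png',cv2.resize(p[200:320,320:480,::-1],(640,480),interpolation=cv2.INTER_NEAREST))
E
```

```text
time: 5.3
ee_pos: [0.4844, 0.0122, 0.0907]
tcp_rot: [-90.1, -0.0, 85.4]
wrist_force: [0.2, 0.2, -0.2]
opening: -0.0002
```

View pics/w2.png

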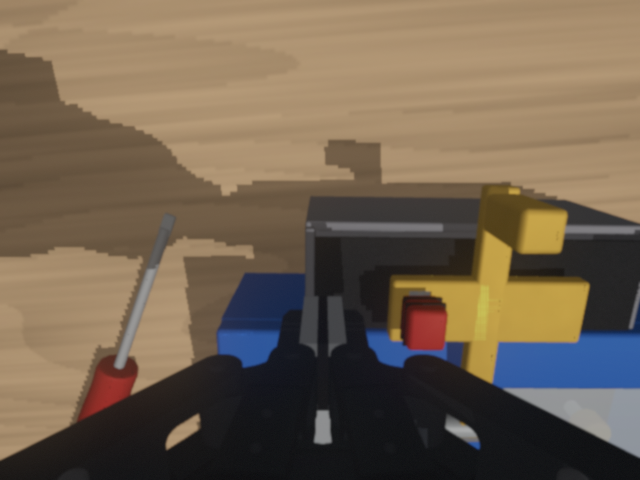

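Wrist view: the closed fingertips (cols 302–345, row ~330) are level with the tab (cols 403–446), about 20 mm short of it. I'll approach until contact, in typed small rows with a force check between them.

```bash
cat > c.py <<'E'
import sys,numpy as np
from workcell import bot
o=bot.get_obs(); u=np.array([.096,.995,0]); f=-o['wrist_force']@u
print('t %.1f s %.2f mm  F %.2f'%(o['time'],1000*(o['ee_pos']@u),f), o['wrist_force'].round(1))
sys.exit(f>float(sys.argv[1]))
E
python3 c.py 9
python3 -m jog '[[1,0.025,0.2,0,0,0,0],[1,0.04,0.4,0,0,0,0],[1,0.04,0.4,0,0,0,0]]' >/dev/null; python3 c.py 1.3 && 
python3 -m jog '[[1,0.0077,0.08,0,0,0,0]]' >/dev/null; python3 c.py 1.3 && 
python3 -m jog '[[1,0.0077,0.08,0,0,0,0]]' >/dev/null; python3 c.py 1.3 && 
python3 -m jog '[[1,0.0077,0.08,0,0,0,0]]' >/dev/null; python3 c.py 1.3 && 
python3 -m jog '[[1,0.0077,0.08,0,0,0,0]]' >/dev/null; python3 c.py 1.3 && 
python3 -m jog '[[1,0.0077,0.08,0,0,0,0]]' >/dev/null; python3 c.py 1.3 && 
python3 -m jog '[[1,0.0077,0.08,0,0,0,0]]' >/dev/null; python3 c.py 1.3
```

```text
t 5.4 s 58.66 mm  F 0.15 [-0.2 -0.1  0.1]
t 5.7 s 69.40 mm  F 0.17 [-0.5 -0.1 -0.8]
t 5.7 s 69.40 mm  F 0.17 [-0.5 -0.1 -0.8]
t 5.7 s 69.40 mm  F 0.17 [-0.5 -0.1 -0.8]
t 5.7 s 69.40 mm  F 0.17 [-0.5 -0.1 -0.8]
t 5.7 s 69.40 mm  F 0.17 [-0.5 -0.1 -0.8]
t 5.7 s 69.40 mm  F 0.17 [-0.5 -0.1 -0.8]
t 5.7 s 69.40 mm  F 0.17 [-0.5 -0.1 -0.8]False
False
False
False
False
False
False
False
```

```bash
sed -i 's/sys.exit(\(.*\))$/sys.exit(int(\1))/' c.py
python3 -m jog '[[1,0.0077,0.08,0,0,0,0]]' >/dev/null; python3 c.py 1.3 && 
python3 -m jog '[[1,0.0077,0.08,0,0,0,0]]' >/dev/null; python3 c.py 1.3 && 
python3 -m jog '[[1,0.0077,0.08,0,0,0,0]]' >/dev/null && python3 c.py 1.3 && 
python3 -m jog '[[1,0.0077,0.08,0,0,0,0]]' >/dev/null && python3 c.py 1.3 && 
python3 -m jog '[[1,0.0077,0.08,0,0,0,0]]' >/dev/null && python3 c.py 1.3 && 
python3 -m jog '[[1,0.0077,0.08,0,0,0,0]]' >/dev/null && python3 c.py 1.3 && 
python3 -m jog '[[1,0.0077,0.08,0,0,0,0]]' >/dev/null && python3 c.py 1.3
```

```text
t 5.8 s 70.94 mm  F -0.69 [-0.2  0.7  0.1]
t 5.9 s 72.94 mm  F 0.30 [-0.2 -0.3 -0.8]
t 6.0 s 74.92 mm  F 0.58 [-0.1 -0.6  0. ]
t 6.1 s 76.71 mm  F 1.47 [ 0.1 -1.5  0.6]
```

```bash

python3 -m jog '[[1,0.0038,0.04,0,0,0,0]]' >/dev/null; python3 c.py 9 && 
python3 -m jog '[[1,0.0038,0.04,0,0,0,0]]' >/dev/null; python3 c.py 3.5 && 
python3 -m jog '[[1,0.0038,0.04,0,0,0,0]]' >/dev/null && python3 c.py 3.5 && 
python3 -m jog '[[1,0.0038,0.04,0,0,0,0]]' >/dev/null && python3 c.py 3.5 && 
python3 -m jog '[[1,0.0038,0.04,0,0,0,0]]' >/dev/null && python3 c.py 3.5 && 
python3 -m jog '[[1,0.0038,0.04,0,0,0,0]]' >/dev/null && python3 c.py 3.5
```

```text
t 6.2 s 77.71 mm  F 1.68 [-0.6 -1.6  0.5]
t 6.3 s 78.68 mm  F 2.03 [-0.4 -2.   0.1]
t 6.4 s 79.73 mm  F 2.10 [-0.3 -2.1 -0.3]
t 6.5 s 80.77 mm  F 2.17 [-0.3 -2.2 -0.4]
t 6.6 s 81.79 mm  F 2.01 [ 0.5 -2.1  0. ]
t 6.7 s 82.84 mm  F 1.67 [-0.4 -1.6  0.5]
```

```bash

python3 -m jog '[[1,0.0012,0.012,0,0,0,0]]' >/dev/null; python3 c.py 3.4 &&
python3 -m jog '[[1,0.0012,0.012,0,0,0,0]]' >/dev/null && python3 c.py 3.4 &&
python3 -m jog '[[1,0.0012,0.012,0,0,0,0]]' >/dev/null && python3 c.py 3.4 &&
python3 -m jog '[[1,0.0012,0.012,0,0,0,0]]' >/dev/null && python3 c.py 3.4 &&
python3 -m jog '[[1,0.0012,0.012,0,0,0,0]]' >/dev/null && python3 c.py 3.4 &&
python3 -m jog '[[1,0.0012,0.012,0,0,0,0]]' >/dev/null && python3 c.py 3.4 &&
python3 -m jog '[[1,0.0012,0.012,0,0,0,0]]' >/dev/null && python3 c.py 3.4 &&
python3 -m jog '[[1,0.0012,0.012,0,0,0,0]]' >/dev/null && python3 c.py 3.4 &&
python3 -m jog '[[1,0.0012,0.012,0,0,0,0]]' >/dev/null && python3 c.py 3.4 &&
python3 -m jog '[[1,0.0012,0.012,0,0,0,0]]' >/dev/null && python3 c.py 3.4 &&
python3 -m jog '[[1,0.0012,0.012,0,0,0,0]]' >/dev/null && python3 c.py 3.4 &&
python3 -m jog '[[1,0.0012,0.012,0,0,0,0]]' >/dev/null && python3 c.py 3.4 &&
python3 -m jog '[[1,0.0012,0.012,0,0,0,0]]' >/dev/null && python3 c.py 3.4 &&
python3 -m jog '[[1,0.0012,0.012,0,0,0,0]]' >/dev/null && python3 c.py 3.4 &&
python3 -m jog '[[1,0.0012,0.012,0,0,0,0]]' >/dev/null && python3 c.py 3.4 &&
python3 -m jog '[[1,0.0012,0.012,0,0,0,0]]' >/dev/null && python3 c.py 3.4 &&
python3 -m jog '[[1,0.0012,0.012,0,0,0,0]]' >/dev/null && python3 c.py 3.4 &&
python3 -m jog '[[1,0.0012,0.012,0,0,0,0]]' >/dev/null && python3 c.py 3.4 &&
python3 -m jog '[[1,0.0012,0.012,0,0,0,0]]' >/dev/null && python3 c.py 3.4 &&
python3 -m jog '[[1,0.0012,0.012,0,0,0,0]]' >/dev/null && python3 c.py 3.4
```

```text
t 6.8 s 83.17 mm  F 1.64 [-0.5 -1.6 -0.5]
t 6.9 s 83.43 mm  F 1.84 [-0.9 -1.8 -0.5]
t 7.0 s 83.72 mm  F 1.90 [-0.4 -1.9 -0.1]
t 7.1 s 84.01 mm  F 2.50 [-0.2 -2.5 -0.4]
t 7.2 s 84.30 mm  F 2.08 [-0.6 -2.  -0.2]
t 7.3 s 84.61 mm  F 2.59 [-0.8 -2.5 -0.6]
t 7.4 s 84.93 mm  F 2.03 [-0.3 -2.  -1.3]
t 7.5 s 85.22 mm  F 1.83 [-0.6 -1.8 -0.5]
t 7.6 s 85.50 mm  F 2.26 [-0.6 -2.2  0.3]
t 7.7 s 85.82 mm  F 1.84 [-1.1 -1.7  0.5]
t 7.8 s 86.11 mm  F 2.30 [-0.5 -2.3 -1.4]
t 7.9 s 86.45 mm  F 1.88 [-1.3 -1.8 -0.6]
t 8.0 s 86.71 mm  F 1.38 [-0.9 -1.3 -0.8]
t 8.1 s 87.03 mm  F 1.45 [-1.4 -1.3 -1. ]
t 8.2 s 87.32 mm  F 1.78 [-0.1 -1.8 -0.3]
t 8.3 s 87.65 mm  F 1.47 [-0.6 -1.4 -0.9]
t 8.4 s 87.94 mm  F 1.74 [-1.1 -1.6 -0.6]
t 8.5 s 88.23 mm  F 2.03 [-0.9 -1.9 -0.8]
t 8.6 s 88.53 mm  F 2.51 [-1.  -2.4  0.1]
t 8.7 s 88.83 mm  F 1.49 [-0.9 -1.4 -0.6]
```

```bash

python3 -m jog '[[1,0.0014,0.014,0,0,0,0]]' >/dev/null; python3 c.py 3.4 &&
python3 -m jog '[[1,0.0014,0.014,0,0,0,0]]' >/dev/null && python3 c.py 3.4 &&
python3 -m jog '[[1,0.0014,0.014,0,0,0,0]]' >/dev/null && python3 c.py 3.4 &&
python3 -m jog '[[1,0.0014,0.014,0,0,0,0]]' >/dev/null && python3 c.py 3.4 &&
python3 -m jog '[[1,0.0014,0.014,0,0,0,0]]' >/dev/null && python3 c.py 3.4 &&
python3 -m jog '[[1,0.0014,0.014,0,0,0,0]]' >/dev/null && python3 c.py 3.4 &&
python3 -m jog '[[1,0.0014,0.014,0,0,0,0]]' >/dev/null && python3 c.py 3.4 &&
python3 -m jog '[[1,0.0014,0.014,0,0,0,0]]' >/dev/null && python3 c.py 3.4 &&
python3 -m jog '[[1,0.0014,0.014,0,0,0,0]]' >/dev/null && python3 c.py 3.4 &&
python3 -m jog '[[1,0.0014,0.014,0,0,0,0]]' >/dev/null && python3 c.py 3.4 &&
python3 -m jog '[[1,0.0014,0.014,0,0,0,0]]' >/dev/null && python3 c.py 3.4 &&
python3 -m jog '[[1,0.0014,0.014,0,0,0,0]]' >/dev/null && python3 c.py 3.4 &&
python3 -m jog '[[1,0.0014,0.014,0,0,0,0]]' >/dev/null && python3 c.py 3.4 &&
python3 -m jog '[[1,0.0014,0.014,0,0,0,0]]' >/dev/null && python3 c.py 3.4 &&
python3 -m jog '[[1,0.0014,0.014,0,0,0,0]]' >/dev/null && python3 c.py 3.4 &&
python3 -m jog '[[1,0.0014,0.014,0,0,0,0]]' >/dev/null && python3 c.py 3.4 &&
python3 -m jog '[[1,0.0014,0.014,0,0,0,0]]' >/dev/null && python3 c.py 3.4 &&
python3 -m jog '[[1,0.0014,0.014,0,0,0,0]]' >/dev/null && python3 c.py 3.4 &&
python3 -m jog '[[1,0.0014,0.014,0,0,0,0]]' >/dev/null && python3 c.py 3.4 &&
python3 -m jog '[[1,0.0014,0.014,0,0,0,0]]' >/dev/null && python3 c.py 3.4 &&
python3 -m jog '[[1,0.0014,0.014,0,0,0,0]]' >/dev/null && python3 c.py 3.4 &&
python3 -m jog '[[1,0.0014,0.014,0,0,0,0]]' >/dev/null && python3 c.py 3.4 &&
python3 -m jog '[[1,0.0014,0.014,0,0,0,0]]' >/dev/null && python3 c.py 3.4 &&
python3 -m jog '[[1,0.0014,0.014,0,0,0,0]]' >/dev/null && python3 c.py 3.4 &&
python3 -m jog '[[1,0.0014,0.014,0,0,0,0]]' >/dev/null && python3 c.py 3.4 &&
python3 -m jog '[[1,0.0014,0.014,0,0,0,0]]' >/dev/null && python3 c.py 3.4 &&
python3 -m jog '[[1,0.0014,0.014,0,0,0,0]]' >/dev/null && python3 c.py 3.4 &&
python3 -m jog '[[1,0.0014,0.014,0,0,0,0]]' >/dev/null && python3 c.py 3.4 &&
python3 -m jog '[[1,0.0014,0.014,0,0,0,0]]' >/dev/null && python3 c.py 3.4 &&
python3 -m jog '[[1,0.0014,0.014,0,0,0,0]]' >/dev/null && python3 c.py 3.4
```

```text
t 8.8 s 89.21 mm  F 1.78 [-1.3 -1.7 -0.3]
t 8.9 s 89.55 mm  F 1.67 [-0.4 -1.6 -0.6]
t 9.0 s 89.88 mm  F 1.50 [-1.1 -1.4  0.5]
t 9.1 s 90.26 mm  F 2.00 [-0.3 -2.  -0.5]
t 9.2 s 90.62 mm  F 2.09 [-1.3 -2.  -0.6]
t 9.3 s 90.95 mm  F 2.90 [-1.8 -2.7 -0.9]
t 9.4 s 91.30 mm  F 3.52 [-1.2 -3.4 -0.9]
```

```bash

python3 -m jog '[[1,0,0,0,0,0,0]]' >/dev/null; python3 c.py 9;
python3 -m jog '[[1,0.0006,0.006,0,0,0,0]]' >/dev/null; python3 c.py 4.5 &&
python3 -m jog '[[1,0.0006,0.006,0,0,0,0]]' >/dev/null && python3 c.py 4.5 &&
python3 -m jog '[[1,0.0006,0.006,0,0,0,0]]' >/dev/null && python3 c.py 4.5 &&
python3 -m jog '[[1,0.0006,0.006,0,0,0,0]]' >/dev/null && python3 c.py 4.5 &&
python3 -m jog '[[1,0.0006,0.006,0,0,0,0]]' >/dev/null && python3 c.py 4.5 &&
python3 -m jog '[[1,0.0006,0.006,0,0,0,0]]' >/dev/null && python3 c.py 4.5
```

```text
t 9.5 s 91.35 mm  F 1.58 [-1.  -1.5 -0.4]
t 9.6 s 91.44 mm  F 2.07 [-1.6 -1.9 -0.5]
t 9.7 s 91.58 mm  F 2.69 [-0.3 -2.7 -0.9]
t 9.8 s 91.72 mm  F 1.57 [-0.1 -1.6 -0.6]
t 9.9 s 91.88 mm  F 2.50 [-1.2 -2.4 -1. ]
t 10.0 s 92.03 mm  F 1.51 [ 0.2 -1.5  0.7]
t 10.1 s 92.18 mm  F 1.80 [-0.5 -1.8  0.4]
```

That was only noise, so I'll carry on.

```bash

python3 -m jog '[[1,0.0012,0.012,0,0,0,0]]' >/dev/null; python3 c.py 3.8 &&
python3 -m jog '[[1,0.0012,0.012,0,0,0,0]]' >/dev/null && python3 c.py 3.8 &&
python3 -m jog '[[1,0.0012,0.012,0,0,0,0]]' >/dev/null && python3 c.py 3.8 &&
python3 -m jog '[[1,0.0012,0.012,0,0,0,0]]' >/dev/null && python3 c.py 3.8 &&
python3 -m jog '[[1,0.0012,0.012,0,0,0,0]]' >/dev/null && python3 c.py 3.8 &&
python3 -m jog '[[1,0.0012,0.012,0,0,0,0]]' >/dev/null && python3 c.py 3.8 &&
python3 -m jog '[[1,0.0012,0.012,0,0,0,0]]' >/dev/null && python3 c.py 3.8 &&
python3 -m jog '[[1,0.0012,0.012,0,0,0,0]]' >/dev/null && python3 c.py 3.8 &&
python3 -m jog '[[1,0.0012,0.012,0,0,0,0]]' >/dev/null && python3 c.py 3.8 &&
python3 -m jog '[[1,0.0012,0.012,0,0,0,0]]' >/dev/null && python3 c.py 3.8 &&
python3 -m jog '[[1,0.0012,0.012,0,0,0,0]]' >/dev/null && python3 c.py 3.8 &&
python3 -m jog '[[1,0.0012,0.012,0,0,0,0]]' >/dev/null && python3 c.py 3.8 &&
python3 -m jog '[[1,0.0012,0.012,0,0,0,0]]' >/dev/null && python3 c.py 3.8 &&
python3 -m jog '[[1,0.0012,0.012,0,0,0,0]]' >/dev/null && python3 c.py 3.8 &&
python3 -m jog '[[1,0.0012,0.012,0,0,0,0]]' >/dev/null && python3 c.py 3.8 &&
python3 -m jog '[[1,0.0012,0.012,0,0,0,0]]' >/dev/null && python3 c.py 3.8 &&
python3 -m jog '[[1,0.0012,0.012,0,0,0,0]]' >/dev/null && python3 c.py 3.8 &&
python3 -m jog '[[1,0.0012,0.012,0,0,0,0]]' >/dev/null && python3 c.py 3.8 &&
python3 -m jog '[[1,0.0012,0.012,0,0,0,0]]' >/dev/null && python3 c.py 3.8 &&
python3 -m jog '[[1,0.0012,0.012,0,0,0,0]]' >/dev/null && python3 c.py 3.8 &&
python3 -m jog '[[1,0.0012,0.012,0,0,0,0]]' >/dev/null && python3 c.py 3.8 &&
python3 -m jog '[[1,0.0012,0.012,0,0,0,0]]' >/dev/null && python3 c.py 3.8 &&
python3 -m jog '[[1,0.0012,0.012,0,0,0,0]]' >/dev/null && python3 c.py 3.8 &&
python3 -m jog '[[1,0.0012,0.012,0,0,0,0]]' >/dev/null && python3 c.py 3.8 &&
python3 -m jog '[[1,0.0012,0.012,0,0,0,0]]' >/dev/null && python3 c.py 3.8 &&
python3 -m jog '[[1,0.0012,0.012,0,0,0,0]]' >/dev/null && python3 c.py 3.8 &&
python3 -m jog '[[1,0.0012,0.012,0,0,0,0]]' >/dev/null && python3 c.py 3.8 &&
python3 -m jog '[[1,0.0012,0.012,0,0,0,0]]' >/dev/null && python3 c.py 3.8 &&
python3 -m jog '[[1,0.0012,0.012,0,0,0,0]]' >/dev/null && python3 c.py 3.8 &&
python3 -m jog '[[1,0.0012,0.012,0,0,0,0]]' >/dev/null && python3 c.py 3.8
```

```text
t 10.2 s 92.51 mm  F 1.22 [-0.8 -1.2 -0.7]
t 10.3 s 92.82 mm  F 2.39 [-1.6 -2.3 -0.8]
t 10.4 s 93.12 mm  F 1.67 [-0.7 -1.6 -1.4]
t 10.5 s 93.41 mm  F 2.09 [-0.7 -2.  -0.2]
t 10.6 s 93.70 mm  F 1.06 [-0.4 -1.  -0.6]
t 10.7 s 94.02 mm  F 1.96 [-0.6 -1.9 -0.7]
t 10.8 s 94.33 mm  F 1.53 [-0.7 -1.5 -0.7]
t 10.9 s 94.61 mm  F 1.33 [-1.1 -1.2 -0.2]
t 11.0 s 94.93 mm  F 1.42 [-1.4 -1.3  0.2]
t 11.1 s 95.21 mm  F 1.96 [-1.6 -1.8 -0.5]
t 11.2 s 95.50 mm  F 2.38 [-1.9 -2.2 -0.2]
t 11.3 s 95.82 mm  F 1.56 [-0.6 -1.5  0.1]
t 11.4 s 96.11 mm  F 1.18 [-1.  -1.1 -0.6]
t 11.5 s 96.42 mm  F 1.66 [-1.7 -1.5 -0.2]
t 11.6 s 96.73 mm  F 1.95 [-2.  -1.8 -0.7]
t 11.7 s 97.02 mm  F 1.94 [-2.2 -1.7  0.4]
t 11.8 s 97.35 mm  F 1.46 [-1.4 -1.3  0.2]
t 11.9 s 97.65 mm  F 1.79 [-1.1 -1.7 -0.9]
t 12.0 s 97.96 mm  F 2.38 [-1.6 -2.2  0.2]
t 12.1 s 98.23 mm  F 2.77 [-1.1 -2.7 -0.4]
t 12.2 s 98.53 mm  F 1.41 [-1.3 -1.3  0.4]
t 12.3 s 98.83 mm  F 1.38 [-1.4 -1.3 -1.3]
t 12.4 s 99.14 mm  F 3.12 [-0.9 -3.   0.4]
t 12.5 s 99.44 mm  F 1.60 [-1.5 -1.5  0.1]
t 12.6 s 99.74 mm  F 2.80 [-2.6 -2.6  0.4]
t 12.7 s 100.03 mm  F 2.34 [-1.1 -2.2 -0.4]
t 12.8 s 100.34 mm  F 2.29 [-1.3 -2.2 -0.9]
t 12.9 s 100.65 mm  F 2.20 [-1.  -2.1  0.2]
t 13.0 s 100.94 mm  F 3.17 [-1.7 -3.  -0.6]
t 13.1 s 101.24 mm  F 0.98 [-0.6 -0.9 -0.6]
```

```bash

python3 -m jog '[[1,0.0012,0.012,0,0,0,0]]' >/dev/null; python3 c.py 3.9 &&
python3 -m jog '[[1,0.0012,0.012,0,0,0,0]]' >/dev/null && python3 c.py 3.9 &&
python3 -m jog '[[1,0.0012,0.012,0,0,0,0]]' >/dev/null && python3 c.py 3.9 &&
python3 -m jog '[[1,0.0012,0.012,0,0,0,0]]' >/dev/null && python3 c.py 3.9 &&
python3 -m jog '[[1,0.0012,0.012,0,0,0,0]]' >/dev/null && python3 c.py 3.9 &&
python3 -m jog '[[1,0.0012,0.012,0,0,0,0]]' >/dev/null && python3 c.py 3.9 &&
python3 -m jog '[[1,0.0012,0.012,0,0,0,0]]' >/dev/null && python3 c.py 3.9 &&
python3 -m jog '[[1,0.0012,0.012,0,0,0,0]]' >/dev/null && python3 c.py 3.9 &&
python3 -m jog '[[1,0.0012,0.012,0,0,0,0]]' >/dev/null && python3 c.py 3.9 &&
python3 -m jog '[[1,0.0012,0.012,0,0,0,0]]' >/dev/null && python3 c.py 3.9 &&
python3 -m jog '[[1,0.0012,0.012,0,0,0,0]]' >/dev/null && python3 c.py 3.9 &&
python3 -m jog '[[1,0.0012,0.012,0,0,0,0]]' >/dev/null && python3 c.py 3.9 &&
python3 -m jog '[[1,0.0012,0.012,0,0,0,0]]' >/dev/null && python3 c.py 3.9 &&
python3 -m jog '[[1,0.0012,0.012,0,0,0,0]]' >/dev/null && python3 c.py 3.9 &&
python3 -m jog '[[1,0.0012,0.012,0,0,0,0]]' >/dev/null && python3 c.py 3.9 &&
python3 -m jog '[[1,0.0012,0.012,0,0,0,0]]' >/dev/null && python3 c.py 3.9 &&
python3 -m jog '[[1,0.0012,0.012,0,0,0,0]]' >/dev/null && python3 c.py 3.9 &&
python3 -m jog '[[1,0.0012,0.012,0,0,0,0]]' >/dev/null && python3 c.py 3.9 &&
python3 -m jog '[[1,0.0012,0.012,0,0,0,0]]' >/dev/null && python3 c.py 3.9 &&
python3 -m jog '[[1,0.0012,0.012,0,0,0,0]]' >/dev/null && python3 c.py 3.9 &&
python3 -m jog '[[1,0.0012,0.012,0,0,0,0]]' >/dev/null && python3 c.py 3.9 &&
python3 -m jog '[[1,0.0012,0.012,0,0,0,0]]' >/dev/null && python3 c.py 3.9 &&
python3 -m jog '[[1,0.0012,0.012,0,0,0,0]]' >/dev/null && python3 c.py 3.9 &&
python3 -m jog '[[1,0.0012,0.012,0,0,0,0]]' >/dev/null && python3 c.py 3.9 &&
python3 -m jog '[[1,0.0012,0.012,0,0,0,0]]' >/dev/null && python3 c.py 3.9 &&
python3 -m jog '[[1,0.0012,0.012,0,0,0,0]]' >/dev/null && python3 c.py 3.9 &&
python3 -m jog '[[1,0.0012,0.012,0,0,0,0]]' >/dev/null && python3 c.py 3.9 &&
python3 -m jog '[[1,0.0012,0.012,0,0,0,0]]' >/dev/null && python3 c.py 3.9 &&
python3 -m jog '[[1,0.0012,0.012,0,0,0,0]]' >/dev/null && python3 c.py 3.9 &&
python3 -m jog '[[1,0.0012,0.012,0,0,0,0]]' >/dev/null && python3 c.py 3.9
```

```text
t 13.2 s 101.54 mm  F 1.52 [-0.4 -1.5 -0.5]
t 13.3 s 101.85 mm  F 1.36 [-1.6 -1.2  0. ]
t 13.4 s 102.16 mm  F 1.72 [-1.5 -1.6  0.7]
t 13.5 s 102.46 mm  F 2.22 [-1.1 -2.1 -0.2]
t 13.6 s 102.75 mm  F 2.09 [-0.7 -2.   0.7]
t 13.7 s 103.07 mm  F 1.22 [-0.8 -1.1 -0.7]
t 13.8 s 103.38 mm  F 1.84 [-1.5 -1.7 -0.1]
t 13.9 s 103.67 mm  F 1.31 [-1.8 -1.1  0.1]
t 14.0 s 103.97 mm  F 2.58 [-2.1 -2.4 -0.7]
t 14.1 s 104.23 mm  F 2.14 [-1.1 -2.  -0.2]
t 14.2 s 104.55 mm  F 2.21 [-1.7 -2.1  0.1]
t 14.3 s 104.86 mm  F 1.91 [-1.8 -1.7  0.1]
t 14.4 s 105.16 mm  F 2.72 [-0.7 -2.7 -0.1]
t 14.5 s 105.47 mm  F 2.66 [-1.4 -2.5 -0.2]
t 14.6 s 105.77 mm  F 2.40 [-1.7 -2.2 -0.4]
t 14.7 s 106.08 mm  F 2.39 [-1.4 -2.3 -0.6]
t 14.8 s 106.37 mm  F 2.79 [-1.4 -2.7  0.1]
t 14.9 s 106.68 mm  F 2.24 [-0.8 -2.2 -0.9]
t 15.0 s 106.97 mm  F 1.37 [-1.8 -1.2  0.1]
t 15.1 s 107.28 mm  F 2.26 [-0.9 -2.2 -0. ]
t 15.2 s 107.57 mm  F 2.69 [-1.9 -2.5  0.1]
t 15.3 s 107.90 mm  F 1.23 [-2.2 -1.   0.2]
t 15.4 s 108.16 mm  F 2.53 [-1.5 -2.4  0.9]
t 15.5 s 108.49 mm  F 2.32 [-1.2 -2.2  0.1]
t 15.6 s 108.79 mm  F 1.90 [-1.4 -1.8  0.1]
t 15.7 s 109.03 mm  F 3.91 [-0.7 -3.9 -0.6]
```

```bash

python3 -m jog '[[1,0,0,0,0,0,0]]' >/dev/null; python3 c.py 4.6 &&
python3 -m jog '[[1,0.0004,0.004,0,0,0,0]]' >/dev/null && python3 c.py 4.8 &&
python3 -m jog '[[1,0.0004,0.004,0,0,0,0]]' >/dev/null && python3 c.py 4.8 &&
python3 -m jog '[[1,0.0004,0.004,0,0,0,0]]' >/dev/null && python3 c.py 4.8 &&
python3 -m jog '[[1,0.0004,0.004,0,0,0,0]]' >/dev/null && python3 c.py 4.8
```

```text
t 15.8 s 109.05 mm  F 2.22 [-1.1 -2.1  0.5]
t 15.9 s 109.10 mm  F 3.47 [-0.4 -3.4 -0.1]
t 16.0 s 109.16 mm  F 3.26 [-2.2 -3.1  0.6]
t 16.1 s 109.20 mm  F 2.92 [-1.3 -2.8  0.3]
t 16.2 s 109.30 mm  F 3.80 [-2.2 -3.6  0.5]
```

```bash

python3 -m jog '[[1,0.0004,0.004,0,0,0,0]]' >/dev/null; python3 c.py 5.2 &&
python3 -m jog '[[1,0.0004,0.004,0,0,0,0]]' >/dev/null && python3 c.py 5.2 &&
python3 -m jog '[[1,0.0004,0.004,0,0,0,0]]' >/dev/null && python3 c.py 5.2 &&
python3 -m jog '[[1,0.0004,0.004,0,0,0,0]]' >/dev/null && python3 c.py 5.2 &&
python3 -m jog '[[1,0.0004,0.004,0,0,0,0]]' >/dev/null && python3 c.py 5.2 &&
python3 -m jog '[[1,0.0004,0.004,0,0,0,0]]' >/dev/null && python3 c.py 5.2 &&
python3 -m jog '[[1,0.0004,0.004,0,0,0,0]]' >/dev/null && python3 c.py 5.2 &&
python3 -m jog '[[1,0.0004,0.004,0,0,0,0]]' >/dev/null && python3 c.py 5.2
```

```text
t 16.3 s 109.40 mm  F 4.36 [-1.1 -4.3  0.5]
t 16.4 s 109.50 mm  F 5.93 [-1.  -5.9  0.1]
```

```bash

python3 -m jog '[[1,0,0,0,0,0,0]]' >/dev/null; python3 c.py 9;python3 -m jog '[[1,0,0,0,0,0,0]]' >/dev/null; python3 c.py 9; python3 -m jog '[[1,0.0004,0.004,0,0,0,0]]' >/dev/null ; python3 c.py 5.8 && python3 -m jog '[[1,0,0,0,0,0,0]]' >/dev/null && python3 c.py 9
```

```text
t 16.5 s 109.48 mm  F 4.62 [-1.6 -4.5  1.1]
t 16.6 s 109.47 mm  F 4.77 [-2.2 -4.6 -0.4]
t 16.7 s 109.52 mm  F 4.83 [-2.5 -4.6  0.4]
t 16.8 s 109.50 mm  F 4.50 [-2.5 -4.3 -0.4]
```

```bash

python3 -m jog '[[1,0.0006,0.006,0,0,0,0]]' >/dev/null; python3 c.py 6.5 && python3 -m jog '[[1,0,0,0,0,0,0]]' >/dev/null && python3 c.py 5.9 && python3 -m jog '[[1,0.0004,0.004,0,0,0,0]]' >/dev/null && python3 c.py 6.5 && python3 -m jog '[[1,0,0,0,0,0,0]]' >/dev/null && python3 c.py 6.5
```

```text
t 16.9 s 109.63 mm  F 5.77 [-2.3 -5.6  0.6]
t 17.0 s 109.57 mm  F 6.30 [-2.9 -6.  -0.3]
```

The stop is firm at about 6 N, with the tab at roughly 34 mm. Next I'll back off, rise, open the fingers and look again.

```bash

python3 -m jog '[[1,-0.01,-0.1,0,0,0,0],[1,-0.04,-0.4,0,0,0,0],[1,-0.04,-0.4,1,0,0,0],[1,-0.04,-0.4,2.4,0,0,0],[0,-0.5,-0.2,3,0,0,0]]' >/dev/null
python3 -m jog '[[0,-0.6,0.3,0,0,0,0],[0,-0.6,0.3,0,0,0,0],[0,-0.6,0.3,0,0,0,0]]'
python3 - <<'E'
from h import *
n='wrist'; m,T=T_wc(n); p,d=bot.camera(n); cv2.imwrite('pics/w3.png',p[:,:,::-1])
for l,lo,hi in (('lever',.08,.088),('lever',.107,.118),('tab',.096,.104)):
    g=bot.regions_of(n,l)
    if not g: continue
    P=world(m,T,d,g[0]['pixels']); P=P[(P[:,2]>lo)&(P[:,2]<hi)]
    if len(P)>8: print(l,round(g[0]['conf'],2),g[0]['point'],len(P),P.mean(0).round(4),cv2.minAreaRect(P[:,:2].astype(np.float32)*1000))
print(bot.get_obs()['ee_pos'])
E
```

```text
time: 17.8
ee_pos: [0.4616, 0.0658, 0.1643]
tcp_rot: [-90.0, -0.0, 85.5]
wrist_force: [0.0, -0.3, -0.7]
opening: 0.058
lever 0.65 [299.8, 346.5] 7411 [0.4992 0.0754 0.0844] ((496.1089782714844, 77.31287384033203), (75.81256866455078, 109.02574920654297), 83.99044799804688)
lever 0.65 [299.8, 346.5] 856 [0.4498 0.0813 0.1139] ((450.5343933105469, 81.41488647460938), (13.9732084274292, 13.85126781463623), 84.9070053100586)
tab 0.62 [308.9, 358.0] 731 [0.49   0.0837 0.1001] ((490.74078369140625, 83.8753662109375), (14.193662643432617, 16.302997589111328), 86.43550109863281)
[0.46157407 0.06558259 0.16384618]
```

View pics/w3.png

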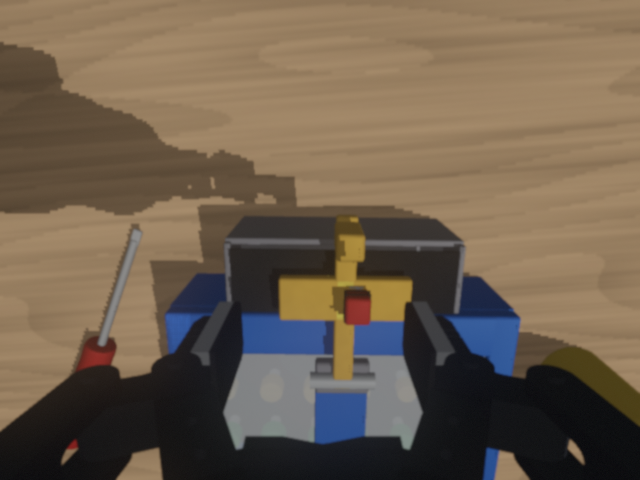

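Wrist view: the red tab has moved across the lever to pixel (308, 358), measured travel about 35 mm. The grip block top is at (247, 349), world (0.4505, 0.0814). Now down onto the grip and close gently.

```bash

python3 -m jog '[[0,-0.44,0.63,0,0,0,0],[0,-0.44,0.63,-0.8,0,0,0],[0,-0.44,0.63,-1.7,0,0,0],[0,-0.44,0.63,-2.6,0,0,0],[0,-0.44,0.63,-3.08,0,0,0]]' 
python3 -m jog '[[0.4,0,0,0,0,0,0],[0.7,0,0,0,0,0,0],[0.9,0,0,0,0,0,0],[1,0,0,0,0,0,0],[1,0,0,0,0,0,0]]' 30 
python3 -m jog '[[1,0,0,0,0,0,0],[1,0,0,0,0,0,0],[1,0,0,0,0,0,0]]'
```

```text
time: 18.5
ee_pos: [0.4497, 0.0813, 0.0852]
tcp_rot: [-89.9, 0.0, 85.5]
wrist_force: [-0.4, -0.3, 0.3]
opening: 0.0849
time: 19.0
ee_pos: [0.4506, 0.0808, 0.088]
tcp_rot: [-90.1, 0.1, 85.4]
wrist_force: [-1.7, -21.9, 6.6]
opening: 0.0132
time: 19.3
ee_pos: [0.4506, 0.0803, 0.0881]
tcp_rot: [-90.1, 0.1, 85.4]
wrist_force: [-0.6, -8.9, 4.1]
opening: 0.0131
```

```bash

python3 -m jog '[[1,0,-0.03,0,0,0,0],[1,0,-0.03,0,0,0,0]]'
python3 -m jog '[[1,0.01,0,0.06,0,0,0],[1,0.025,0,0.12,0,0,0]]' 
python3 -m jog '[[1,0.04,-0.005,0.1,0,0,0],[1,0.083,-0.01,0.21,0,0,0]]'
```

```text
time: 19.5
ee_pos: [0.4506, 0.0802, 0.0881]
tcp_rot: [-90.1, 0.1, 85.4]
wrist_force: [-1.9, -5.7, 5.3]
opening: 0.0132
time: 19.7
ee_pos: [0.451, 0.0801, 0.0899]
tcp_rot: [-90.0, 0.1, 85.4]
wrist_force: [3.2, -5.2, -5.8]
opening: 0.0134
time: 19.9
ee_pos: [0.4525, 0.08, 0.0948]
tcp_rot: [-89.9, 0.1, 85.4]
wrist_force: [-0.5, -4.9, -5.6]
opening: 0.013
```

```bash

python3 -m jog '[[1,0.07,-0.006,0.16,0,0,0],[1,0.135,-0.012,0.32,0,0,0],[1,0.22,-0.02,0.47,0,0,0],[1,0.3,-0.028,0.62,0,0,0],[1,0.49,-0.045,0.91,0,0,0]]'
```

```text
time: 20.4
ee_pos: [0.4641, 0.0789, 0.1174]
tcp_rot: [-89.8, 0.1, 85.4]
wrist_force: [-2.1, -4.7, -4.5]
opening: 0.0132
```

```bash

python3 -m jog '[[1,0.21,-0.02,0.27,0,0,0],[1,0.446,-0.041,0.524,0,0,0],[1,0.705,-0.065,0.752,0,0,0],[1,0.98,-0.09,0.956,0,0,0],[1,1.27,-0.118,1.136,0,0,0]]'
python3 - <<'E'
from h import *
n='side'; m,T=T_wc(n); p,d=bot.camera(n); cv2.imwrite('pics/s4.png',cv2.resize(p[170:350,300:540,::-1],(800,600)))
E
```

```text
time: 20.9
ee_pos: [0.4962, 0.076, 0.1466]
tcp_rot: [-89.9, 0.1, 85.4]
wrist_force: [-4.7, -5.8, -1.6]
opening: 0.013
```

View pics/s4.png

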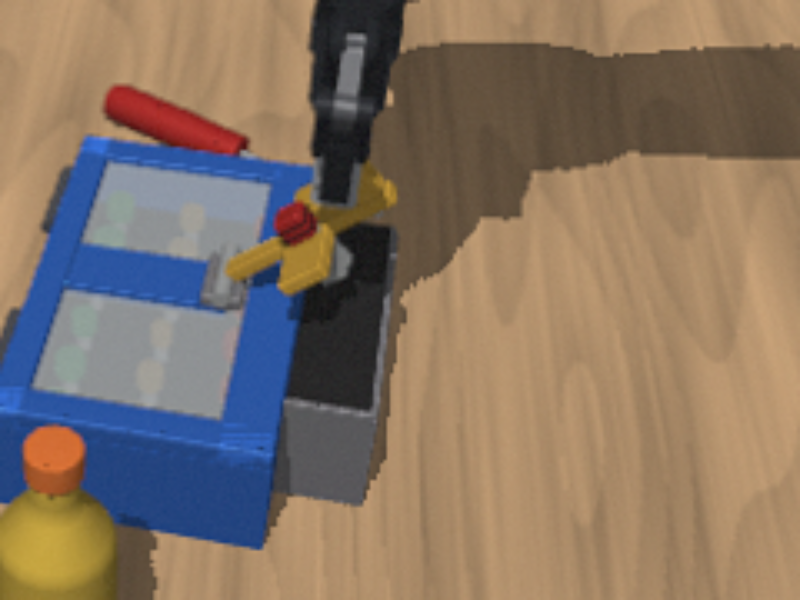

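Side view: lever raised about 45°, block held between the fingers, lid still flat. I'll carry on along the arc.

```bash

python3 -m jog '[[1,0.31,-0.029,0.156,0,0,0],[1,0.625,-0.058,0.284,0,0,0],[1,0.954,-0.088,0.38,0,0,0],[1,1.29,-0.119,0.452,0,0,0],[1,1.63,-0.151,0.488,0,0,0]]'
python3 -m jog '[[1,0,0,0,0,0,0],[1,0,0,0,0,0,0]]'
```

```text
time: 21.45
ee_pos: [0.5375, 0.0722, 0.1593]
tcp_rot: [-89.9, 0.1, 85.4]
wrist_force: [-4.5, -5.1, 2.5]
opening: 0.0131
time: 21.65
ee_pos: [0.5378, 0.0721, 0.1593]
tcp_rot: [-90.0, 0.1, 85.4]
wrist_force: [-2.2, -4.8, 3.1]
opening: 0.0132
```

```bash

python3 -m jog '[[1,0.43,-0.04,0.356,0,0,0],[1,0.88,-0.081,0.672,0,0,0],[1,1.37,-0.126,0.948,0,0,0],[1,1.87,-0.173,1.18,0,0,0],[1,2.39,-0.221,1.364,0,0,0]]'
python3 - <<'E'
from h import *
n='side'; m,T=T_wc(n); p,d=bot.camera(n); cv2.imwrite('pics/s5.png',cv2.resize(p[120:360,220:540,::-1],(800,600)))
print(bot.get_obs()['q'].round(1))
E
```

```text
time: 22.15
ee_pos: [0.5969, 0.0667, 0.1923]
tcp_rot: [-89.8, 0.1, 85.4]
wrist_force: [-5.1, -4.6, -5.3]
opening: 0.0133
[ 6.4 11.7 13.3 91.7 -0.  10.9]
```

View pics/s5.png

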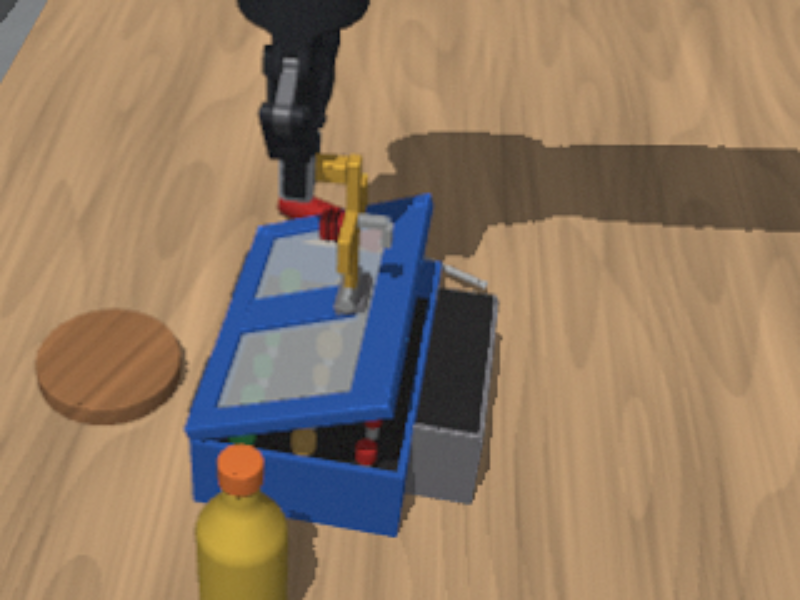

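Side view: lid about 25° open with the lever still held. I'll continue along the lid arc.

```bash

python3 -m jog '[[1,0.54,-0.05,0.144,0,0,0],[1,1.09,-0.1,0.236,0,0,0],[1,1.64,-0.151,0.28,0,0,0],[1,2.19,-0.203,0.276,0,0,0],[1,2.75,-0.254,0.224,0,0,0]]'
python3 -m jog '[[1,0.544,-0.05,-0.1,0,0,0],[1,1.08,-0.1,-0.248,0,0,0],[1,1.5,-0.138,-0.4,0,0,0],[1,1.5,-0.138,-0.4,0,0,0],[1,1.5,-0.138,-0.4,0,0,0]]'
python3 - <<'E'
from h import *
n='side'; m,T=T_wc(n); p,d=bot.camera(n); cv2.imwrite('pics/s6.png',cv2.resize(p[120:360,220:540,::-1],(800,600)))
print(bot.get_obs()['q'].round(1))
E
```

```text
time: 22.7
ee_pos: [0.6656, 0.0604, 0.198]
tcp_rot: [-89.8, 0.1, 85.4]
wrist_force: [-5.2, -3.0, -2.6]
opening: 0.0132
time: 23.2
ee_pos: [0.7036, 0.0569, 0.1885]
tcp_rot: [-90.0, 0.0, 85.4]
wrist_force: [-0.8, -5.1, 0.3]
opening: 0.0132
[ 4.6 27.3 32.7 95.4 -0.   9.2]
```

View pics/s6.png

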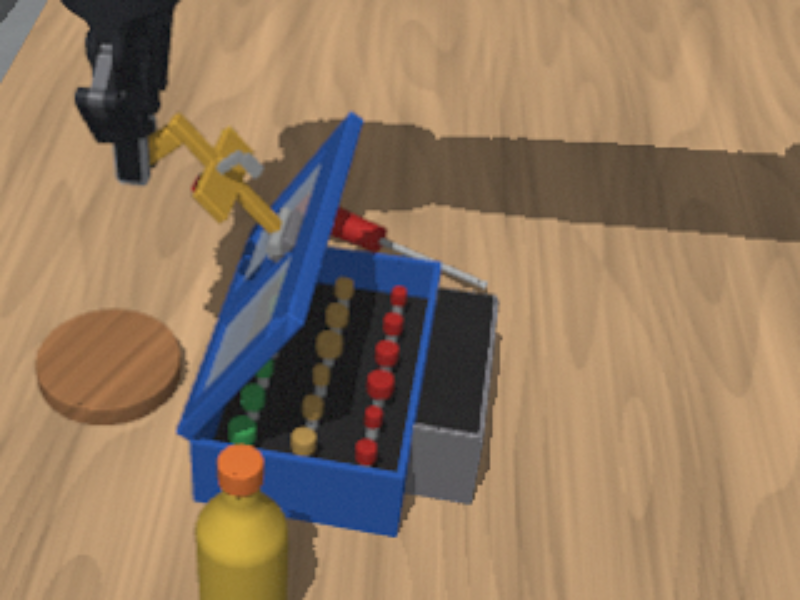

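Side view: lid about 60° open, lever raised, bystanders untouched. Now I'll release and rise straight up off the grip.

```bash

python3 -m jog '[[0.9,0,0,0,0,0,0],[0.7,0,0,0,0,0,0],[0.4,0,0,0,0,0,0],[0,0,0,0,0,0,0],[0,0,0,0,0,0,0]]'
python3 -m jog '[[0,0,0,0,0,0,0],[0,0,0,0,0,0,0]]'
python3 -m jog '[[0,0,0,0.5,0,0,0],[0,0,0,1,0,0,0],[0,0,0,1.6,0,0,0],[0,0,0,2.2,0,0,0],[0,0,0,2.8,0,0,0]]'
```

```text
time: 23.75
ee_pos: [0.7037, 0.0578, 0.1889]
tcp_rot: [-90.0, -0.0, 85.5]
wrist_force: [0.4, -0.0, -0.4]
opening: 0.0683
time: 23.95
ee_pos: [0.7038, 0.0575, 0.1886]
tcp_rot: [-90.0, -0.0, 85.5]
wrist_force: [-0.7, -0.3, 0.1]
opening: 0.0855
time: 24.45
ee_pos: [0.7037, 0.0574, 0.2592]
tcp_rot: [-90.0, -0.0, 85.5]
wrist_force: [0.6, -0.3, 0.2]
opening: 0.0853
```

```bash

python3 -m jog '[[0,0,0,0.8,0,0,0],[0,-0.5,0,1.6,0,0,0],[0,-1.5,0,2.4,0,0,0],[0,-3,0,3,0,0,0],[0,-4.5,0,3,0,0,0]]'
python3 -m jog '[[0,-1.5,0,0,0,0,0],[0,-3,0,0,0,0,0],[0,-4,0,0,0,0,0],[0,-4,0,0,0,0,0]]'
python3 - <<'E'
from h import *
# lid plane in case frame, bystanders
ca=np.deg2rad(-5.3); e=np.array([np.cos(ca),np.sin(ca)]); g=np.array([.4506,.0808]); lh=g+.195*e
for k in (0,1):
  for n in ('scene','side'):
    m,T=T_wc(n); p,d=bot.camera(n)
    if k: cv2.imwrite(f'pics/{n}7.png',cv2.resize(p[120:360,220:540,::-1],(800,600)))
    for l in ('lid','lever','glue','driver','blank'):
        r=bot.regions_of(n,l)
        if not r: continue
        P=world(m,T,d,r[0]['pixels'])
        if l in('lid',):
            s=(P[:,:2]-lh)@e; ok=(P[:,2]>.09); s=s[ok]; z=P[ok,2]-.06; a=np.arctan2(z,-s); print(n,'lid angle pctl',np.percentile(a,[5,25,50,75,95]).round(2), 'slope',np.arctan(-np.polyfit(z,s,1)[0]).round(2))
        print(n,l,round(r[0]['conf'],2),np.percentile(P,[2,50,98],axis=0).round(3).tolist())
E
```

```text
time: 24.95
ee_pos: [0.5906, 0.0574, 0.3353]
tcp_rot: [-90.2, -0.0, 85.5]
wrist_force: [0.6, -0.4, 0.2]
opening: 0.0856
time: 25.35
ee_pos: [0.4888, 0.0574, 0.3355]
tcp_rot: [-90.1, -0.0, 85.5]
wrist_force: [0.8, -0.8, 0.3]
opening: 0.0855
scene lid angle pctl [1.09 1.11 1.14 1.21 1.64] slope 0.07
scene lid 0.85 [[0.577, -0.043, 0.067], [0.62, 0.055, 0.124], [0.68, 0.168, 0.215]]
scene lever 0.58 [[0.608, 0.023, 0.154], [0.654, 0.055, 0.207], [0.7, 0.094, 0.234]]
scene glue 0.65 [[0.599, 0.231, 0.004], [0.624, 0.247, 0.075], [0.636, 0.275, 0.149]]
scene driver 0.8 [[0.466, -0.168, -0.0], [0.589, -0.136, 0.02], [0.635, -0.074, 0.026]]
scene blank 0.59 [[0.693, 0.004, 0.003], [0.748, 0.052, 0.017], [0.794, 0.103, 0.019]]
side lid angle pctl [1.05 1.12 1.17 1.44 1.73] slope -0.16
side lid 0.68 [[0.573, -0.038, 0.07], [0.623, 0.079, 0.165], [0.687, 0.176, 0.226]]
side lever 0.75 [[0.61, -0.215, 0.002], [0.648, 0.066, 0.206], [0.71, 0.099, 0.232]]
side glue 0.73 [[0.583, 0.205, 0.003], [0.606, 0.275, 0.089], [0.633, 0.286, 0.151]]
side driver 0.69 [[0.46, -0.147, 0.0], [0.551, -0.113, 0.0
[... 308 characters left out ...]
0.055, 0.206], [0.699, 0.094, 0.234]]
scene glue 0.91 [[0.598, 0.231, 0.001], [0.624, 0.248, 0.075], [0.636, 0.275, 0.148]]
scene driver 0.64 [[0.473, -0.17, 0.003], [0.593, -0.138, 0.021], [0.634, -0.076, 0.026]]
scene blank 0.87 [[0.691, 0.003, 0.0], [0.748, 0.052, 0.017], [0.794, 0.104, 0.019]]
side lid angle pctl [1.06 1.12 1.17 1.45 1.73] slope -0.16
side lid 0.95 [[0.573, -0.035, 0.072], [0.623, 0.08, 0.165], [0.689, 0.176, 0.225]]
side glue 0.74 [[0.583, 0.239, 0.002], [0.606, 0.275, 0.089], [0.634, 0.286, 0.151]]
side driver 0.86 [[0.463, -0.135, 0.001], [0.556, -0.114, 0.018], [0.584, -0.071, 0.027]]
side blank 0.96 [[0.69, 0.01, 0.004], [0.737, 0.068, 0.018], [0.787, 0.112, 0.021]]
```

View pics/side7.png

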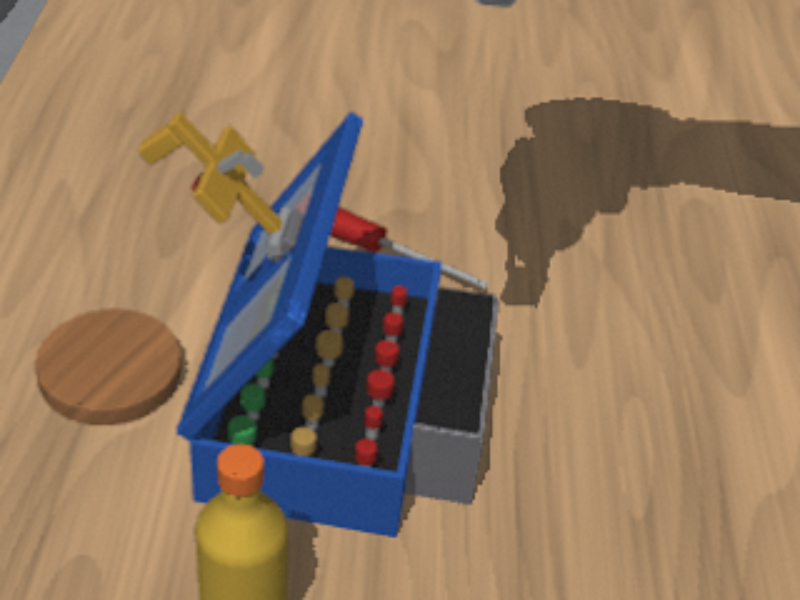

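Final view: the lid stands open at about 1.1 rad with nothing touching it, and the bystanders are where they were. Handing in.

```bash
python3 -c "
from workcell import bot
print(bot.job_done())"
```

```text
the job is handed in; nothing more can be done
None
```

The router-bit case is open and the job is handed in; the hand-in gives no verdict, so success is judged from my own checks. The clock stood at about 25.5 s of the 54 s allowed.

- **Tab:** I pushed the red tab with closed fingers in steps of 0.1–2 mm. It came up firm at about 34–35 mm with roughly 6 N; the highest reading at the stop was 6.3 N. Earlier, sensor noise made one reading look like a stop, which proved false when I held still, so I carried on.
- **Lever:** I took the lever by its grip and lifted it along its arc to about 1.2 rad. That angle is from the commanded path; the camera showed the lid still shut with the lever at about 45° on the way up. Closing on the grip gave a brief sideways force of about 22 N because I was slightly off centre.
- **Lid:** I swung it open along its own arc, released it and moved clear. In the last pictures the lid stands at about 1.1 rad, unchanged between two looks. A straight-line fit for the same angle gave meaningless values, so I relied on the angle spread and the picture.
- **Bystanders:** In the scene camera the typical (median) positions of the glue bottle, screwdriver and disc are within about 4 mm of the start. Wrist force read under 1.2 N at the end, with nothing touched.

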